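# Find the spacer that just fits beside the sample rack

## Task

The sample rack must not slide about in its grey carrier during transport, so find the one of the three spacers that just fits the gap between the end of the rack and the orange divider: the thickest that will go in (if in doubt, try the thinner first). Lower it gently into the gap, fin up, until it stands on the carrier's floor, and let go. Leave the other two spacers standing upright on the mat or the table, and knock no spacer over.

Things in the scene. Friction and masses are not known exactly. Their poses are not given: they have to be found in the camera images.
- spacer_thin_centre (a point): Yellow plastic spacer, loose, 70 g: block 60 mm (x) by 16 mm (y, its thickness), 60 mm high, topped by a grip fin 40 mm (x) by 14 mm (y), 40 mm high. Stands fin up on a 3 mm grey mat, spacers over 85 mm apart. The point is its centre, half-way up its 100 mm; the fin's middle is 30 mm above it. z up.
- spacer_mid_centre (a point): Blue plastic spacer, loose, 100 g: block 60 mm (x) by 30 mm (y, its thickness), 60 mm high, topped by a grip fin 40 mm (x) by 14 mm (y), 40 mm high. Stands fin up on a 3 mm grey mat, spacers over 85 mm apart. The point is its centre, half-way up its 100 mm; the fin's middle is 30 mm above it. z up.
- spacer_thick_centre (a point): Green plastic spacer, loose, 130 g: block 60 mm (x) by 44 mm (y, its thickness), 60 mm high, topped by a grip fin 40 mm (x) by 14 mm (y), 40 mm high. Stands fin up on a 3 mm grey mat, spacers over 85 mm apart. The point is its centre, half-way up its 100 mm; the fin's middle is 30 mm above it. z up.
- rack_end (a point): Foot of the tube rack's white end face, mid-bay, on the carrier floor (6 mm above the table). Rack and grey carrier are fixed. y points into the rack, z up; the gap is on the -y side. Bay 88 mm wide in x, its rails and clips 36 mm high. End face upright to 40 mm, then leans back 8 mm up to 54 mm (lead-in). Blue-capped tubes, 96 mm high, stand beyond y = 100 mm. Heights from this point.
- divider_face (a point): Foot of the orange divider's face towards the rack, mid-bay, on the carrier floor; axes as rack_end. Fixed in one of three notches (black caps on the others): its y distance from rack_end is the gap, 24, 38 or 52 mm, 8 mm more than the spacer that fits; the next thicker is 6 mm too thick. Upright to 40 mm above this point, then leans away from the gap 8 mm up to 54 mm.
Not all that is in view belongs to the job. Of the things that look like the part that bears spacer_thick_centre, take the one that is farthest to the robot's right at the start.

How it is judged:
At the end, for the whole second after the job is handed in: The thickest spacer that fits stands still in the gap on the carrier floor (height within 8 mm), fin up within 10 degrees, within 20 mm of mid-bay, faces along the gap within 20 degrees; the other two stand upright (10 degrees), still, on mat or table, 100 mm or more from the rack end of the gap (((y of divider_face in the frame of rack_end between -0.03 and -0.018 m and x of spacer_thin_centre in the frame of rack_end between -0.02 and 0.02 m and y of spacer_thin_centre in the frame of rack_end between -0.024 and 0 m and z of spacer_thin_centre in the frame of rack_end between 0.042 and 0.058 m and angle between each of spacer_thin_centre, spacer_mid_centre, spacer_thick_centre's own z axis and vertical below 0.18 rad and angle between the y axis of spacer_thin_centre and the y axis of rack_end, either way round below 0.35 rad and horizontal distance between each of spacer_mid_centre, spacer_thick_centre and rack_end above 0.1 m and height (world z) of spacer_mid_centre between 0.04 and 0.062 m and height (world z) of spacer_thick_centre between 0.04 and 0.062 m) or (y of divider_face in the frame of rack_end between -0.044 and -0.032 m and x of spacer_mid_centre in the frame of rack_end between -0.02 and 0.02 m and y of spacer_mid_centre in the frame of rack_end between -0.038 and 0 m and z of spacer_mid_centre in the frame of rack_end between 0.042 and 0.058 m and angle between each of spacer_mid_centre, spacer_thin_centre, spacer_thick_centre's own z axis and vertical below 0.18 rad and angle between the y axis of spacer_mid_centre and the y axis of rack_end, either way round below 0.35 rad and horizontal distance between each of spacer_thin_centre, spacer_thick_centre and rack_end above 0.1 m and height (world z) of spacer_thin_centre between 0.04 and 0.062 m and height (world z) of spacer_thick_centre between 0.04 and 0.062 m) or (y of divider_face in the frame of rack_end between -0.058 and -0.046 m and x of spacer_thick_centre in the frame of rack_end between -0.02 and 0.02 m and y of spacer_thick_centre in the frame of rack_end between -0.052 and 0 m and z of spacer_thick_centre in the frame of rack_end between 0.042 and 0.058 m and angle between each of spacer_thick_centre, spacer_thin_centre, spacer_mid_centre's own z axis and vertical below 0.18 rad and angle between the y axis of spacer_thick_centre and the y axis of rack_end, either way round below 0.35 rad and horizontal distance between each of spacer_thin_centre, spacer_mid_centre and rack_end above 0.1 m and height (world z) of spacer_thin_centre between 0.04 and 0.062 m and height (world z) of spacer_mid_centre between 0.04 and 0.062 m)) and linear speed of each of spacer_thin, spacer_mid, spacer_thick below 0.02 m/s); the robot touches nothing.
It fails at once if a spacer is knocked over (tilted more than 45 degrees) (angle between any of spacer_thin_centre, spacer_mid_centre, spacer_thick_centre's own z axis and vertical above 0.79 rad).
It fails at once if a spacer is dropped or rammed into the gap (faster than 0.5 m/s in it) ((horizontal distance between spacer_thin_centre and rack_end below 0.06 m and z of spacer_thin_centre in the frame of rack_end below 0.085 m and linear speed of spacer_thin above 0.5 m/s) or (horizontal distance between spacer_mid_centre and rack_end below 0.06 m and z of spacer_mid_centre in the frame of rack_end below 0.085 m and linear speed of spacer_mid above 0.5 m/s) or (horizontal distance between spacer_thick_centre and rack_end below 0.06 m and z of spacer_thick_centre in the frame of rack_end below 0.085 m and linear speed of spacer_thick above 0.5 m/s)).
It also fails if it takes over 45 s, if anything falls off the work surface, if the arm or the gripper's body presses on something with over 40 N, if the wrist force passes 120 N, or if a joint passes its speed limit or range.

## Robot

A 6-joint arm with a two-finger parallel gripper is mounted at the origin on the work surface. World frame = base frame: x ahead of the robot, y to its left, z up, the work surface at z = 0. Lengths are in m, angles in rad, forces in N, time in s.
With the tool pointing down it reaches from about 0.375 to 0.825 m from the base axis. Payload 5.5 kg.
Tool frame: the origin (TCP) lies midway between the tips of the shut fingers; the grasp point (between the pads) lies behind it (bot.hold_point_z is the y of the grasp point in the tool frame, in m); y points along the fingers, z is the direction in which the jaws open and shut, and the axes are right-handed (so a half turn about y gives the same grasp; the last joint's range is limited). The gripper opens to 85 mm and grips with 20 to 120 N. Pads are 22 mm wide; open, the fingers measure 114 mm over their backs; the gripper's body (76 mm by 85 mm) begins 54 mm behind the grasp point. The pads swing forward as they close: fully open they stand 13 mm farther back than shut.
Start: joints at [1.292, 0.314, -0.047, 1.21, 0, 1.571], TCP at [0.165, 0.577, 0.231] pointing down, gripper open.
Joint ranges: [-2.67, 2.67], [-0.69, 1.73], [-1.03, 1.25], [-2.08, 2.16], [-1.42, 1.45], [-3.14, 3.14]. Speed limits (rad/s): [2.39, 2.39, 3.01, 3.14, 3.14, 3.14].

## Interface

Orientations are given as a rotation vector (axis times angle).
In Python, from plant import bot gives the robot as it stands. The module is installed in compiled form; this text tells all that it offers.
- The arm moves only by the tool drive_tool, never from a script. Its argument "increments" is a list of rows, each a list of 6 numbers: the shift along the tool's x, y, z in m, then the turn, a rotation vector about the tool's x, y, z in degrees. In form: [[tx, ty, tz, rx, ry, rz], ...]. A call has 1 to 20 rows; each row is the pose to reach, as a shift and turn from the pose measured when the call began, along the tool's axes at that moment; what a row does not reach only later rows make up. A row lasts 1/8 s, in which the tool goes at most 62.5 mm and 10.7 degrees, less where a joint would pass 70% of its speed; a pose out of reach is approached as far as the arm can. A call with a gripper value outside its range is refused whole. "fingers" is the opening, from -1 (shut) to 1 (fully open), so that 0 is half open, set as the call begins (left out, the last holds). The fingers move at their own pace and stop on an object; the grip force is fixed at half the most. Time passes only in rows, so rows that repeat a pose let the fingers close. It gives the time, the measured TCP pose, the force and the opening at its end, in the units of the state.
- bot.observe(): the state, without advancing time (a new reading comes with each control period).
- bot.grab_frame(name): name is "scene" or "top" or "wrist"; returns a dict with "image" (384x512x3 uint8, red, green, blue), "z_map" (384x512 float32, m along the optical axis (not along the pixel's ray), 0 where there is no reading), "fov_y" (degrees; the focal length in pixels is half the picture's height over the tangent of half this angle, whatever the lens; pixels are square), "cx", "cy" (the principal point, pixels), "R" (3x3) and "t" (3): a world point X has camera coordinates R X + t; the wrist camera has in their place "mount" (4x4, takes a point from camera to tool coordinates, whose origin is the TCP and whose axes are the tool frame's). Camera axes: x right, y down, z forward; pixel columns grow to the right and rows downward; lengths in m; the calibration is good to about 2 mm. The wrist camera is an equidistant fisheye: a pixel r from the principal point sees the ray r / f radians off the axis. A picture is of the moment at which its call begins: read the wrist's pose just before it.
- bot.finish_job(): hands the job in, once; it reports no verdict.
The state is a dict: "t": time; "q": joint angles; "qvel": joint speeds; "effort": joint torques, N m; "ee_pos": TCP position; "tool_rot": TCP orientation; "force": force on the tool from outside, world axes, zero at the start; "moment": the same for the moment, N m; "grip_width": finger opening in m.
Only numpy, scipy, OpenCV 4.12 (cv2) and the standard library are available. Lean on these libraries where they do the work, as an engineer would, in place of code of your own. Each camera call takes 0.05 s, during which the arm holds its last target. There are 200 camera calls.

## Working session

There is one attempt and no reset: what is moved stays moved. The work goes in short steps, Python scripts to look and compute and a tool call to move; the robot and the scene stay as the last step left them, time stands still between calls to the robot, and variables do not carry over. Pictures are saved under pics/ and viewed, about 8 in all and at most 12, crops included, and the job is handed in when it is done.

Besides the shell and the picture viewer there is one more tool, called as name(argument=value, ...), one argument or row to a line, values as JSON. drive_tool: Moves the arm, as the interface text tells. Its arguments: {"type":"object","properties":{"increments":{"type":"array"},"fingers":{"type":"number"}},"required":["increments"]}

```bash
mkdir -p pics
cat > h.py <<'E'
import numpy as np, cv2
from scipy.spatial.transform import Rotation as Ro
from plant import bot
def grab(n):
    s=bot.observe(); f=bot.grab_frame(n); f['s']=s; return f
def cloud(f):  # per-pixel world points (pinhole cams)
    z=f['z_map']; F=192/np.tan(np.radians(f['fov_y']/2))
    v,u=np.mgrid[:384,:512]
    c=np.stack([(u-f['cx'])/F*z,(v-f['cy'])/F*z,z],-1)
    return (c-f['t'])@f['R']
def ray(f,u,v):
    F=192/np.tan(np.radians(f['fov_y']/2)); d=np.array([(u-f['cx'])/F,(v-f['cy'])/F,1])
    return -f['R'].T@f['t'], f['R'].T@d
def onplane(f,u,v,h):
    o,d=ray(f,u,v); return o+d*(h-o[2])/d[2]
E
python3 - <<'E'
from h import *
s=bot.observe(); print(s['t'],s['ee_pos'],s['tool_rot'],s['grip_width'],bot.hold_point_z,s['force'])
for n in ('scene','top'):
    f=grab(n); np.save(f'{n}.npy',f,allow_pickle=True); cv2.imwrite(f'pics/{n}0.png',f['image'][...,::-1])
    print(n,f['fov_y'],f['R'],f['t'])
a=[cv2.imread(f'pics/{n}0.png') for n in('scene','top')]
cv2.imwrite('pics/a.png',cv2.resize(np.vstack(a),(800,1200))[:600])
E
```

```text
0.0 [0.16498674 0.57625384 0.23043322] [-1.56141414  0.21909802 -0.21871747] 0.0854700105014382 -0.0187 [ 0.83985628  0.09307614 -0.12309566]
scene 49.25690333464743 [[ 0.5071697   0.86182522  0.00601539]
 [ 0.74413977 -0.43437137 -0.50752095]
 [-0.43478144  0.26187553 -0.86161842]] [-0.15135588 -0.37885662  1.16183608]
top 47.261024740817064 [[ 0.00314471 -0.99964555  0.02643656]
 [-0.98531629 -0.00761049 -0.17056928]
 [ 0.17071002 -0.02551198 -0.98499098]] [-0.10511632  0.50106888  0.93082204]
```

View pics/top0.png

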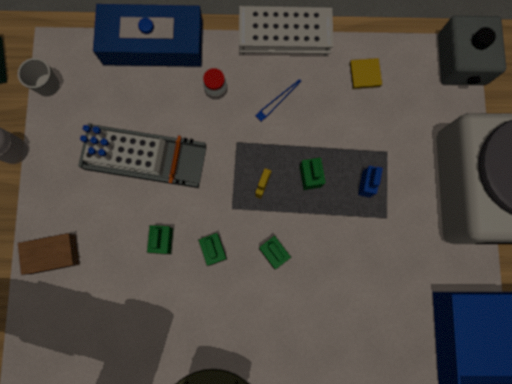

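View pics/scene0.png

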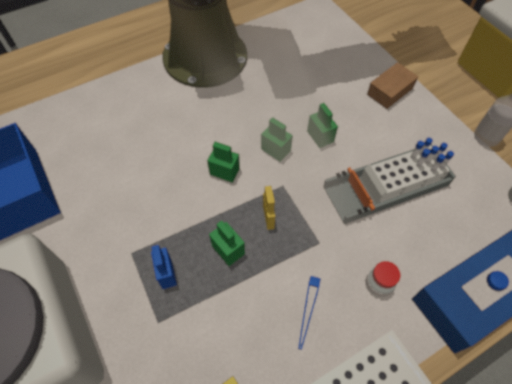

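The top view (up = +x, right = -y) shows the mat with yellow at (263,182), green at (313,173) and blue at (371,181). Three green look-alikes lie off the mat at (160,240), (212,249) and (275,251). The carrier has its orange divider at about (176,158), just right of the white rack end. The green spacer on the mat is the rightmost one, so it's the real one.

```bash
cat > m.py <<'E'
from h import *
F={n:np.load(f'{n}.npy',allow_pickle=True).item() for n in('scene','top')}
rng={'yellow':((20,120,60),(35,255,255)),'green':((50,90,30),(85,255,255)),'blue':((105,120,40),(125,255,255)),'orange':((5,150,80),(16,255,255))}
for n,f in F.items():
    P=cloud(f); hsv=cv2.cvtColor(f['image'],cv2.COLOR_RGB2HSV)
    for c,(lo,hi) in rng.items():
        m=cv2.inRange(hsv,lo,hi); k,l,st,ce=cv2.connectedComponentsWithStats(m)
        for i in range(1,k):
            if 40<st[i,4]<1500:
                q=P[l==i]; q=q[(q[:,2]>.02)&(q[:,2]<.2)]
                if len(q)<20: continue
                zt=np.percentile(q[:,2],97); t=q[q[:,2]>zt-.012]; r=cv2.minAreaRect((t[:,:2]*1000).astype(np.float32))
                print(n,c,ce[i].round(),st[i,4],'ztop %.3f'%zt,'topmean',t.mean(0).round(3),'rect',np.round(r[0]),np.round(r[1]),round(r[2]))
a=F['top']['image'][110:200,70:215,::-1]; b=F['scene']['image'][130:225,315:460,::-1]
b=cv2.resize(b,(145,90))
cv2.imwrite('pics/b.png',cv2.resize(np.hstack([a]),(800,496),interpolation=cv2.INTER_CUBIC))
P=cloud(F['top']);
for v in (150,158,166): print([(u,*P[v,u].round(3)) for u in range(150,206,3)])
E
python3 m.py
```

```text
scene yellow [269. 208.] 376 ztop 0.104 topmean [ 0.521 -0.11   0.102] rect [ 519. -109.] [14. 37.] 69
scene yellow [231. 381.] 47 ztop 0.022 topmean [ 0.765 -0.333  0.021] rect [ 764. -333.] [21.  8.] 60
scene green [329. 117.] 106 ztop 0.102 topmean [0.396 0.114 0.099] rect [394. 115.] [11. 34.] 83
scene green [223. 162.] 822 ztop 0.100 topmean [ 0.369 -0.135  0.097] rect [ 367. -134.] [37. 13.] 36
scene green [227. 243.] 932 ztop 0.103 topmean [ 0.543 -0.22   0.101] rect [ 542. -219.] [40. 14.] 9
scene blue [424. 143.] 61 ztop 0.104 topmean [0.574 0.241 0.1  ] rect [574. 243.] [33. 11.] 85
scene blue [433. 150.] 109 ztop 0.104 topmean [0.598 0.247 0.1  ] rect [597. 250.] [56. 13.] 81
scene blue [444. 156.] 72 ztop 0.104 topmean [0.622 0.254 0.1  ] rect [622. 257.] [34. 11.] 84
scene blue [163. 267.] 691 ztop 0.104 topmean [ 0.527 -0.35   0.102] rect [ 524. -349.] [14. 40.] 77
scene blue [497. 280.] 284 ztop 0.094 topmean [0.87  0.155 0.091] rect [869. 157.] [31. 32.] 46
scene orange [361. 190.] 280 ztop 0.060 topmean [0.572 0.085 0.058] rect [572.  87.] [ 7. 68.] 81
top yellow [36
[... 3686 characters left out ...]
74, np.float64(0.549), np.float64(0.087), np.float64(0.061)), (177, np.float64(0.562), np.float64(0.09), np.float64(0.006)), (180, np.float64(0.562), np.float64(0.083), np.float64(0.006)), (183, np.float64(0.562), np.float64(0.076), np.float64(0.007)), (186, np.float64(0.562), np.float64(0.069), np.float64(0.006)), (189, np.float64(0.561), np.float64(0.062), np.float64(0.009)), (192, np.float64(0.562), np.float64(0.056), np.float64(0.004)), (195, np.float64(0.562), np.float64(0.049), np.float64(0.004)), (198, np.float64(0.562), np.float64(0.042), np.float64(0.005)), (201, np.float64(0.562), np.float64(0.034), np.float64(0.008)), (204, np.float64(0.563), np.float64(0.028), np.float64(0.001))]
```

View pics/b.png

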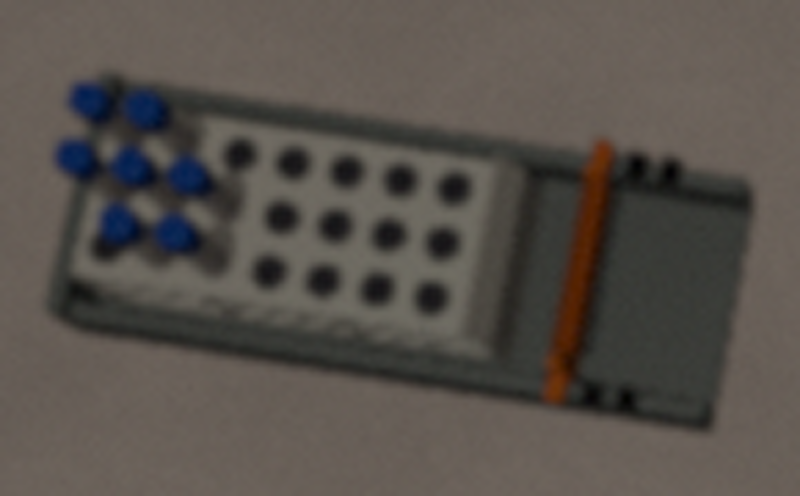

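Both black cap pairs lie on the far side of the divider, at (635/670,165) and (595/627,398). The divider is therefore in the notch nearest the rack. Depth agrees: the rack face is at y≈0.119 and the divider foot at ≈0.095, a 24 mm gap, so the yellow (thin) spacer fits. Next, hover over yellow.

```bash
cat >> h.py <<'E'
def plan(pos,yawdeg):
    """increments for TCP pos, tool down, jaw axis (tool z) at yaw or yaw+180 whichever nearer"""
    s=bot.observe(); R0=Ro.from_rotvec(s['tool_rot']); out=[]
    for y in (yawdeg,yawdeg+180):
        a=np.radians(y); z=np.array([np.cos(a),np.sin(a),0]); yy=np.array([0,0,-1.]); x=np.cross(yy,z)
        rv=(R0.inv()*Ro.from_matrix(np.c_[x,yy,z])).as_rotvec(degrees=True); out.append((np.linalg.norm(rv),rv))
    rv=min(out,key=lambda o:o[0])[1]
    print('t',s['t'],'q6',s['q'][5].round(3),'shift',R0.inv().apply(np.array(pos)-s['ee_pos']).round(4),'turn',rv.round(2))
    print('tool axes\n',R0.as_matrix().round(3))
E
python3 -c "
from h import *
plan([.516,-.109,.2],69)"
```

```text
t 0.1 q6 1.571 shift [ 0.5261  0.0314 -0.5622] turn [0.09 5.02 0.  ]
tool axes
 [[ 0.961 -0.     0.275]
 [-0.275 -0.001  0.961]
 [ 0.    -1.    -0.002]]
```

drive_tool(
  increments=[
    [0.526,0.031,-0.562,0,5,0],
    [0.526,0.031,-0.562,0,5,0],
    [0.526,0.031,-0.562,0,5,0],
    [0.526,0.031,-0.562,0,5,0],
    [0.526,0.031,-0.562,0,5,0],
    [0.526,0.031,-0.562,0,5,0],
    [0.526,0.031,-0.562,0,5,0],
    [0.526,0.031,-0.562,0,5,0],
    [0.526,0.031,-0.562,0,5,0],
    [0.526,0.031,-0.562,0,5,0],
    [0.526,0.031,-0.562,0,5,0],
    [0.526,0.031,-0.562,0,5,0],
    [0.526,0.031,-0.562,0,5,0],
    [0.526,0.031,-0.562,0,5,0],
    [0.526,0.031,-0.562,0,5,0],
    [0.526,0.031,-0.562,0,5,0],
    [0.526,0.031,-0.562,0,5,0],
    [0.526,0.031,-0.562,0,5,0],
  ],
  fingers=0.2,
)

```text
t: 2.35
ee_pos: [0.516, -0.1082, 0.2006]
tool_rot: [-1.553, 0.286, -0.287]
force: [-0.6, 0.2, 0.2]
grip_width: 0.0512
```

```bash
cat >> h.py <<'E'
def wcloud(f):
    F=192/np.tan(np.radians(f['fov_y']/2)); v,u=np.mgrid[:384,:512]
    dx,dy=u-f['cx'],v-f['cy']; r=np.hypot(dx,dy)+1e-9; th=r/F; z=f['z_map']
    z=np.where(th<1.3,z,0); t=np.tan(np.minimum(th,1.3))
    c=np.stack([dx/r*t*z,dy/r*t*z,z],-1)
    M=f['mount']; p=c@M[:3,:3].T+M[:3,3]
    return Ro.from_rotvec(f['s']['tool_rot']).apply(p.reshape(-1,3)).reshape(p.shape)+f['s']['ee_pos']
E
python3 - <<'E'
from h import *
f=grab('wrist'); print(f['fov_y'],f['cx'],f['cy'],f['mount'].round(3),f['s']['ee_pos'],f['s']['grip_width'],f['s']['qvel'].max())
np.save('w1.npy',f,allow_pickle=True); cv2.imwrite('pics/w1.png',f['image'][...,::-1])
P=wcloud(f); hsv=cv2.cvtColor(f['image'],cv2.COLOR_RGB2HSV)
m=cv2.inRange(hsv,(20,120,50),(35,255,255)); k,l,st,ce=cv2.connectedComponentsWithStats(m)
for i in range(1,k):
    if st[i,4]>150:
        q=P[l==i]; z=np.percentile(q[:,2],95); t=q[abs(q[:,2]-z)<.008]
        print(ce[i].round(),st[i,4],z.round(4),[np.round(a,1) for a in cv2.minAreaRect((t[:,:2]*1000).astype(np.float32))], [len(q)])
        b=q[(q[:,2]>.056)&(q[:,2]<.069)]; print(len(b), b and 0 if len(b)==0 else b.mean(0))
plan([.516,-.109,.2],69)
E
```

```text
65.70646984690485 256.48006187241964 190.4678283292804 [[ 0.001  0.955  0.298 -0.077]
 [-0.001 -0.298  0.955 -0.142]
 [ 1.    -0.001  0.     0.001]
 [ 0.     0.     0.     1.   ]] [ 0.51595669 -0.10819832  0.20061226] 0.05122830024296608 0.0038385625380654973
[258. 178.] 1158 0.1033 [array([ 516.4, -106.4]), array([13.7, 39.9]), np.float64(69.3)] [1158]
235 [ 0.4955562  -0.09874038  0.0619606 ]
t 2.4 q6 0.159 shift [ 0.0003  0.0006 -0.0006] turn [0.08 0.06 0.02]
tool axes
 [[ 0.934 -0.     0.357]
 [-0.357 -0.002  0.934]
 [ 0.    -1.    -0.001]]
```

View pics/w1.png

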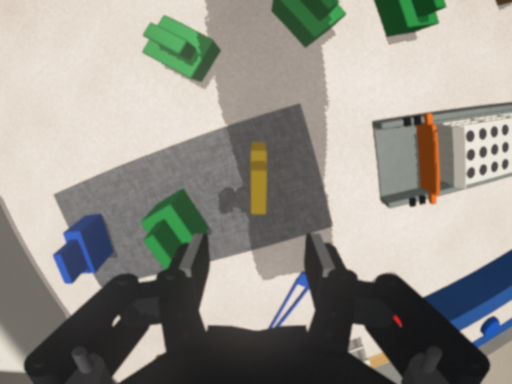

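The wrist view shows the yellow fin at (258,178) squarely between the jaws. It also confirms that both cap pairs are on the divider's outer side. Next, descend and grip.

drive_tool(
  increments=[
    [0,0.05,0.001,0,0,0],
    [0,0.08,0.001,0,0,0],
    [0,0.1,0.001,0,0,0],
    [0,0.115,0.001,0,0,0],
    [0,0.128,0.001,0,0,0],
    [0,0.128,0.001,0,0,0],
    [0,0.128,0.001,0,0,0],
  ],
)

```text
t: 3.28
ee_pos: [0.5168, -0.1077, 0.0731]
tool_rot: [-1.553, 0.286, -0.288]
force: [0.3, 0.0, 0.5]
grip_width: 0.0509
```

drive_tool(
  increments=[
    [0,0,0,0,0,0],
    [0,0,0,0,0,0],
    [0,0,0,0,0,0],
    [0,0,0,0,0,0],
    [0,0,0,0,0,0],
    [0,0,0,0,0,0],
    [0,0,0,0,0,0],
    [0,0,0,0,0,0],
  ],
  fingers=-1,
)

```text
t: 4.28
ee_pos: [0.5176, -0.1078, 0.0739]
tool_rot: [-1.553, 0.285, -0.289]
force: [0.6, 1.1, 4.9]
grip_width: 0.013
```

drive_tool(
  increments=[
    [0,-0.02,0,0,0,0],
    [0,-0.06,0,0,0,0],
    [0,-0.1,0,0,0,0],
    [0,-0.126,0,0,0,0],
    [-0.003,-0.126,0.04,0,-5,0],
    [-0.009,-0.126,0.08,0,-10,0],
    [-0.009,-0.126,0.112,0,-12,0],
    [-0.009,-0.126,0.112,0,-12,0],
    [-0.009,-0.126,0.112,0,-12,0],
  ],
)

```text
t: 5.4
ee_pos: [0.5484, -0.0001, 0.1993]
tool_rot: [-1.57, 0.122, -0.124]
force: [-0.0, -0.2, -0.1]
grip_width: 0.0133
```

Run:
```python
from h import *
f=grab('wrist'); np.save('w2.npy',f,allow_pickle=True); cv2.imwrite('pics/w2.png',f['image'][...,::-1])
g=grab('scene'); cv2.imwrite('pics/s2.png',g['image'][...,::-1])
s=f['s']; print(s['ee_pos'],s['grip_width'],s['force'])
P=wcloud(f); hsv=cv2.cvtColor(f['image'],cv2.COLOR_RGB2HSV)
X=P.reshape(-1,3); a=np.radians(81); ey=np.array([np.cos(a),np.sin(a)]); ex=np.array([ey[1],-ey[0]])
o=hsv.reshape(-1,3); om=(o[:,0]>3)&(o[:,0]<17)&(o[:,1]>150)&(X[:,2]>.04)&(X[:,2]<.08)
t=X[om]; print('orange',om.sum(),t[:,2].max(),[np.round(k,1) for k in cv2.minAreaRect((t[t[:,2]>.05][:,:2]*1000).astype(np.float32))])
# white-topped rack: plane ~0.06
rm=(o[:,1]<60)&(o[:,2]>120)&(X[:,2]>.053)&(X[:,2]<.068)&(abs(X[:,0]-.59)<.1)&(X[:,1]>.1)&(X[:,1]<.3)
t=X[rm]; print('rack top',rm.sum(),np.median(t[:,2]) if len(t) else 0); 
if len(t): print(cv2.minAreaRect((t[:,:2]*1000).astype(np.float32)))
# profile along gap
u=X[:,:2]@ey; w=X[:,:2]@ex
for w0 in (np.array([.572,.1])@ex,):
    sel=(abs(w-w0)<.012)&(u>.14)&(u<.24)&(X[:,2]>-.01)&(X[:,2]<.07)
    i=np.argsort(u[sel]); A=np.c_[u[sel][i],X[sel][i,2]]; print(len(A)); print(A[::max(1,len(A)//70)].round(3).tolist())
```

```text
[ 5.48355421e-01 -5.49925365e-05  1.99278687e-01] 0.013301371969241346 [-0.00911122 -0.17773963 -0.14310805]
orange 514 0.061062860781437134 [array([570.5,  89.7]), array([ 8.5, 74.4]), np.float64(81.4)]
rack top 802 0.057960138835876876
((586.1070556640625, 201.1724853515625), (157.29949951171875, 73.40808868408203), 82.72063446044922)
1894
[[0.14, 0.005], [0.142, 0.005], [0.143, 0.004], [0.145, 0.005], [0.147, 0.006], [0.148, 0.006], [0.15, 0.006], [0.152, 0.006], [0.153, 0.006], [0.155, 0.006], [0.157, 0.005], [0.158, 0.005], [0.16, 0.006], [0.162, 0.006], [0.163, 0.005], [0.165, 0.005], [0.167, 0.006], [0.168, 0.005], [0.17, 0.006], [0.172, 0.005], [0.173, 0.059], [0.175, 0.058], [0.175, 0.005], [0.176, 0.006], [0.177, 0.005], [0.178, 0.005], [0.179, 0.005], [0.179, 0.01], [0.18, 0.054], [0.18, 0.019], [0.18, 0.025], [0.18, 0.039], [0.18, 0.034], [0.18, 0.052], [0.184, 0.048], [0.199, 0.006], [0.201, 0.006], [0.203, 0.006], [0.205, 0.004], [0.207, 0.005], [0.208, 0.023], [0.208, 0.032], [0.208, 0.028], [0.208, 0.02], [0.208, 0.029], [0.209, 0.04], [0.209, 0.046], [0.209, 0.02], [0.209, 0.034], [0.209, 0.036], [0.209, 0.049], [0.21, 0.048], [0.211, 0.048], [0.212, 0.053], [0.213, 0.054], [0.213, 0.056], [0.214, 0.053], [0.215, 0.058], [0.216, 0.058], [0.217, 0.059], [0.223, 0.05], [0.225, 0.049], [0.227, 0.048], [0.228, 0.048], [0.23, 0.05], [0.232, 0.049], [0.233, 0.049], [0.235, 0.048], [0.236, 0.049], [0.238, 0.05], [0.24, 0.049]]
```

View pics/w2.png

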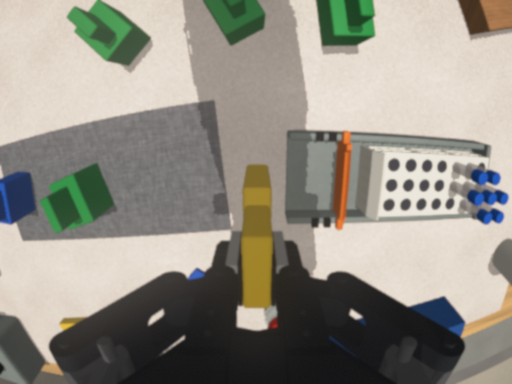

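Spacer is held upright. The rack face is at u=0.208 along the 81° axis and the divider is about 28 mm nearer including its 4 mm thickness, so the gap is 24 mm. Next, check the spacer's position in the hand and plan the approach above the gap.

Run:
```python
from h import *
f=np.load('w2.npy',allow_pickle=True).item(); g=grab('top')
a=np.radians(81.5); ey=np.array([np.cos(a),np.sin(a)]); ex=np.array([ey[1],-ey[0]])
tc=f['s']['ee_pos'][:2]; print('tcp u,w',tc@ey,tc@ex)
for n,P,im in (('wrist',wcloud(f),f['image']),('top',cloud(g),g['image'])):
    h=cv2.cvtColor(im,cv2.COLOR_RGB2HSV); m=cv2.inRange(h,(18,110,40),(35,255,255))>0
    q=P[m]; q=q[(q[:,2]>.1)&(q[:,2]<.26)&(abs(q[:,1])<.08)]
    if len(q): 
        u=q[:,:2]@ey; w=q[:,:2]@ex; print(n,len(q),'u',np.percentile(u,[2,98]).round(4),'w',np.percentile(w,[2,98]).round(4),'z',np.percentile(q[:,2],[2,98]).round(3))
plan([.5725,.1078,.2],81.8)
```

```text
tcp u,w 0.08099770343616748 0.5423403389415379
wrist 4091 u [0.0752 0.0888] w [0.5114 0.5577] z [0.144 0.23 ]
t 5.55 q6 0.157 shift [ 0.0067 -0.0006  0.1108] turn [ 0.1  -0.81  0.12]
tool axes
 [[ 0.988  0.002  0.157]
 [-0.157 -0.002  0.988]
 [ 0.002 -1.    -0.002]]
```

drive_tool(
  increments=[
    [0.003,0,0.04,0,0,0],
    [0.007,0,0.08,0,-0.8,0],
    [0.007,0,0.11,0,-0.8,0],
    [0.007,0,0.11,0,-0.8,0],
    [0.007,0.03,0.11,0,-0.8,0],
    [0.007,0.055,0.11,0,-0.8,0],
    [0.007,0.06,0.11,0,-0.8,0],
    [0.007,0.06,0.11,0,-0.8,0],
  ],
)

```text
t: 6.55
ee_pos: [0.5727, 0.106, 0.1397]
tool_rot: [-1.57, 0.112, -0.115]
force: [1.1, 0.5, 0.2]
grip_width: 0.013
```

Run:
```python
from h import *
f=grab('wrist'); np.save('w3.npy',f,allow_pickle=True); cv2.imwrite('pics/w3.png',f['image'][...,::-1])
s=f['s']; print(s['ee_pos'],s['grip_width'],s['force'])
P=wcloud(f); X=P.reshape(-1,3); o=cv2.cvtColor(f['image'],cv2.COLOR_RGB2HSV).reshape(-1,3)
a=np.radians(81.5); ey=np.array([np.cos(a),np.sin(a)]); ex=np.array([ey[1],-ey[0]]); u=X[:,:2]@ey; w=X[:,:2]@ex
print('tcp',s['ee_pos'][:2]@ey,s['ee_pos'][:2]@ex)
y=(o[:,0]>18)&(o[:,0]<35)&(o[:,1]>110)&(X[:,2]>.06)&(X[:,2]<.18)&(abs(w-.55)<.06)
print('yellow block u',np.percentile(u[y&(X[:,2]<.115)],[3,97]).round(4),'z',np.percentile(X[y,2],[1,99]).round(3))
om=(o[:,0]>3)&(o[:,0]<17)&(o[:,1]>150)&(X[:,2]>.056)&(X[:,2]<.07)&(abs(w-.55)<.06); print('div top u',om.sum(),np.percentile(u[om],[3,50,97]).round(4))
# rack face points between z .015,.04
r=(abs(w-.525)<.03)&(X[:,2]>.015)&(X[:,2]<.042)&(u>.195)&(u<.225); print('rack face',r.sum(),np.percentile(u[r],[5,50,95]).round(4) if r.any() else 0)
```

```text
[0.57274528 0.10595339 0.1397298 ] 0.01304181450696576 [1.10171416 0.50575726 0.24980642]
tcp 0.1894467303500306 0.550793257867075
yellow block u [0.1832 0.1973] z [0.078 0.174]
div top u 416 [0.1695 0.1717 0.1738]
rack face 544 [0.1971 0.2081 0.2234]
```

View pics/w3.png

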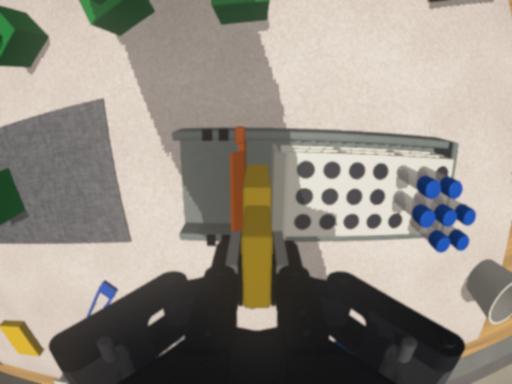

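The spacer at (257,195) stands just above the gap, slightly toward the divider side at (238,190). Measured offset to gap centre is about +2 mm toward the rack. Next, shift and descend slowly.

drive_tool(
  increments=[
    [0,0,0.002,0,0,0],
    [0,0.008,0.002,0,0,0],
    [0,0.016,0.002,0,0,0],
    [0,0.022,0.002,0,0,0],
    [0,0.028,0.002,0,0,0],
    [0,0.032,0.002,0,0,0],
    [0,0.032,0.002,0,0,0],
  ],
)

```text
t: 7.48
ee_pos: [0.5734, 0.1081, 0.1079]
tool_rot: [-1.57, 0.111, -0.115]
force: [-1.0, -0.2, -0.3]
grip_width: 0.0132
```

Run:
```python
from h import *
f=grab('wrist'); g=grab('scene'); print(f['s']['ee_pos'],f['s']['force'],f['s']['moment'])
a=f['image'][110:260,170:330]; b=g['image'][110:260,300:460]
cv2.imwrite('pics/w4.png',np.hstack([cv2.resize(x,(400,375),interpolation=cv2.INTER_CUBIC) for x in(a,b)])[...,::-1])
```

```text
[0.57338647 0.10813791 0.10792031] [-1.04100468 -0.22848901 -0.27387801] [ 0.00679519  0.03707557 -0.0098821 ]
```

View pics/w4.png

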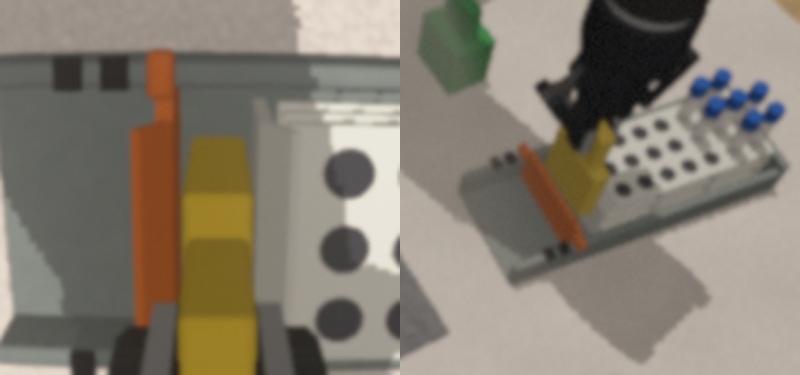

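Both views show the spacer inside the gap between the orange divider and the white face, with no contact force. Next, lower it to the floor.

drive_tool(
  increments=[
    [0,0.008,0,0,0,0],
    [0,0.014,0,0,0,0],
    [0,0.02,0,0,0,0],
    [0,0.024,0,0,0,0],
    [0,0.027,0,0,0,0],
    [0,0.029,0,0,0,0],
    [0,0.029,0,0,0,0],
  ],
)

```text
t: 8.45
ee_pos: [0.5738, 0.1081, 0.0794]
tool_rot: [-1.57, 0.111, -0.116]
force: [-0.1, -0.5, -0.9]
grip_width: 0.0131
```

Expected floor contact is at TCP z≈0.077.

drive_tool(
  increments=[
    [0,0.001,0,0,0,0],
    [0,0.002,0,0,0,0],
    [0,0.003,0,0,0,0],
    [0,0.003,0,0,0,0],
  ],
)

```text
t: 8.95
ee_pos: [0.574, 0.1082, 0.0769]
tool_rot: [-1.569, 0.11, -0.116]
force: [-0.2, -0.2, 3.9]
grip_width: 0.0132
```

Floor contact (3.9 N). Release partially, then retreat.

drive_tool(
  increments=[
    [0,0,0,0,0,0],
    [0,0,0,0,0,0],
    [0,0,0,0,0,0],
    [0,0,0,0,0,0],
    [0,0,0,0,0,0],
  ],
  fingers=-0.2,
)

```text
t: 9.57
ee_pos: [0.574, 0.1081, 0.0768]
tool_rot: [-1.569, 0.111, -0.116]
force: [0.1, 1.4, -0.6]
grip_width: 0.0343
```

drive_tool(
  increments=[
    [0,-0.01,0,0,0,0],
    [0,-0.03,0,0,0,0],
    [0,-0.07,0,0,0,0],
    [0,-0.12,0,0,0,0],
    [0,-0.16,0,0,0,0],
    [0,-0.16,-0.06,0,0,0],
    [0,-0.16,-0.12,0,0,0],
    [0,-0.16,-0.15,0,0,0],
    [0,-0.16,-0.15,0,0,0],
    [0,-0.16,-0.15,0,0,0],
  ],
)

```text
t: 10.82
ee_pos: [0.5521, -0.0396, 0.2375]
tool_rot: [-1.569, 0.11, -0.117]
force: [-0.4, 0.1, 0.0]
grip_width: 0.0343
```

Run:
```python
from h import *
f=grab('wrist'); g=grab('scene'); print(f['s']['t'],f['s']['ee_pos'],f['s']['force'],f['s']['grip_width'])
P=wcloud(f); X=P.reshape(-1,3)
def rep(n,X,im):
    o=cv2.cvtColor(im,cv2.COLOR_RGB2HSV).reshape(-1,3); y=(o[:,0]>18)&(o[:,0]<35)&(o[:,1]>110)&(abs(X[:,1]-.108)<.05)&(abs(X[:,0]-.57)<.06)
    q=X[y]; t=q[q[:,2]>.093]; print(n,len(q),'top z',np.percentile(q[:,2],97).round(4),t.mean(0).round(4),cv2.minAreaRect((t[:,:2]*1000).astype(np.float32)))
rep('wrist',X,f['image']); rep('scene',cloud(g).reshape(-1,3),g['image'])
cv2.imwrite('pics/end.png',np.hstack([cv2.resize(x['image'],(400,300)) for x in(f,g)])[...,::-1])
```

```text
10.825 [ 0.55210856 -0.03956619  0.23752304] [-0.35715586  0.1310416   0.00496864] 0.034255070488565686
wrist 1663 top z 0.1062 [0.5719 0.1067 0.1034] ((572.8463745117188, 108.66506958007812), (15.20535945892334, 39.957096099853516), 81.43341064453125)
scene 514 top z 0.1071 [0.577  0.1043 0.1031] ((574.984375, 106.33079528808594), (15.154476165771484, 38.06342697143555), 78.52053833007812)
```

View pics/end.png

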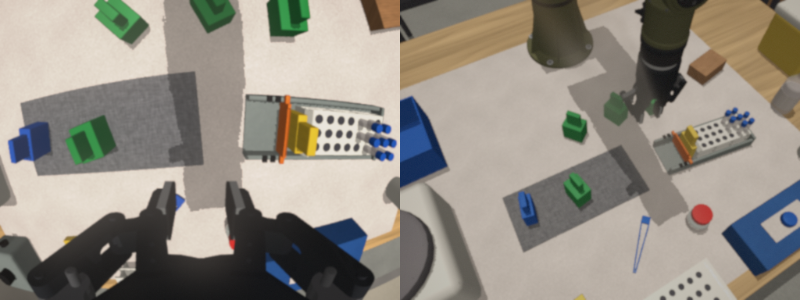

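The yellow spacer stands in the gap with its top at z=0.106, as expected. The blue and green ones are untouched on the mat and the gripper is clear.

```bash
python3 -c "
from plant import bot
print(bot.finish_job())"
```

```text
the job is handed in; nothing more can be done
None
```

The yellow (thin) spacer is in the gap, fin up, standing on the carrier floor and released. I handed the job in at about 11 s; no verdict is reported.

- **Choice of spacer:** The wrist view gave a gap of about 24 mm. The black caps on both notches beyond the divider confirm it sits in the nearest one.
- **Lowering:** The spacer went in without any side force above about 1 N and touched the floor at 3.9 N.
- **Final position:** The fin top is at z = 0.106 m, which matches standing on the floor. Its faces line up with the gap at 81° in the wrist view and 79° in the scene view. The fin centre is within about 3 mm between the two views.
- **Other spacers:** Blue and green (the one on the mat, rightmost of the four green ones) stood untouched on the mat, and the gripper was clear of everything.
- **Disagreements:** The cameras differed by about 2 mm on where the gap lies, so I aimed at the middle, and nothing touched on the way in. No check failed.

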